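# Lay out the shaft parts on the inspection rack in order

## Task

The four shaft parts stand on the wooden board in the order in which they came off the shaft. Move them all to the aluminium rack and keep that order: the part at the left end of the board (the robot's left) goes on the place next to the brass post, the next one on the place after it, and so on, so that the part at the right end of the board goes farthest from the post. Stand every part upright as it stands now, centred on its round pad, and never tip one over.

Things in the scene. Friction and masses are not known exactly. Their poses are not given: they have to be found in the camera images.
- gear: bright steel spur gear standing flat: toothed disc 51 mm over the tooth tips (the solid part that the fingers meet is 47 mm) and 24 mm high, with a round hub 26 mm across on top, 38 mm high in all; about 0.25 kg. Origin: centre of its underside; z axis up the part's axis
- sleeve: plain aluminium spacer sleeve standing upright, 34 mm diameter, 60 mm high, wide dark bore; about 0.18 kg. Origin: centre of its underside; z axis up the part's axis
- bearing: bright steel ball bearing lying flat, 52 mm diameter, 24 mm high, concentric rings and dark bore seen from above; about 0.22 kg. Origin: centre of its underside; z axis up the part's axis
- hub: dark steel flanged hub standing on its flange: flange 54 mm diameter, 8 mm thick, with six small holes, and above it a round boss 32 mm diameter reaching 48 mm above the underside; about 0.28 kg. Origin: centre of its underside; z axis up the part's axis
- block_gear: light wooden block 64 x 64 x 12 mm on which the gear stands at the start, one of four blocks fixed in a row (72 mm apart) on a dark wooden board 82 x 400 x 12 mm (a small grey grease tin, not one of the parts, stands at the board's right end); it never moves. Origin: centre of its underside, 12 mm above the bench (its top is 24 mm above the bench); y axis along the row towards the robot's left
- block_sleeve: light wooden block 64 x 64 x 12 mm on which the sleeve stands at the start, one of four blocks fixed in a row (72 mm apart) on a dark wooden board 82 x 400 x 12 mm (a small grey grease tin, not one of the parts, stands at the board's right end); it never moves. Origin: centre of its underside, 12 mm above the bench (its top is 24 mm above the bench); y axis along the row towards the robot's left
- block_bearing: light wooden block 64 x 64 x 12 mm on which the bearing stands at the start, one of four blocks fixed in a row (72 mm apart) on a dark wooden board 82 x 400 x 12 mm (a small grey grease tin, not one of the parts, stands at the board's right end); it never moves. Origin: centre of its underside, 12 mm above the bench (its top is 24 mm above the bench); y axis along the row towards the robot's left
- block_hub: light wooden block 64 x 64 x 12 mm on which the hub stands at the start, one of four blocks fixed in a row (72 mm apart) on a dark wooden board 82 x 400 x 12 mm (a small grey grease tin, not one of the parts, stands at the board's right end); it never moves. Origin: centre of its underside, 12 mm above the bench (its top is 24 mm above the bench); y axis along the row towards the robot's left
- rack: the fixed target rack, an aluminium bar 80 x 360 x 24 mm with a flat top; four round black rubber pads 60 mm across, level with the top, mark the places, centred at y = +108, +36, -36 and -108 mm (x = 0). Origin: centre of its underside, on the bench; y axis along the row. It lies on the bench parallel to the wooden board within 10 degrees, nearer to or farther from the robot than the board
- post: fixed upright brass post, 14 mm diameter (20 mm at its foot), 40 mm high, at one or the other end of the rack (y = +158 or -158 mm on the rack, x = 0; the other end has only a low dark screw). Origin: centre of its foot on the rack's top. The places lie 50, 122, 194 and 266 mm from it
There are look-alikes about, which are no part of the job. What is shaped like the gear but green or purple is not meant.

How it is judged:
By the outcome, as a careful person would: the job done as asked, in the order asked, and still so for the second after the job is handed in, with the robot touching nothing.
It also fails if it takes over 96 s, if anything falls off the work surface, if the arm or the gripper's body presses on something with over 40 N, if the wrist force passes 120 N, or if a joint passes its speed limit or range.

## Robot

A 6-joint arm with a two-finger parallel gripper is mounted at the origin on the work surface. World frame = base frame: x ahead of the robot, y to its left, z up, the work surface at z = 0. Lengths are in m, angles in rad, forces in N, time in s.
With the tool pointing down it reaches from about 0.35 to 0.775 m from the base axis. Payload 5.5 kg.
Tool frame: the origin (TCP) lies at the very end of the fingers, on their centre line; the grasp point (between the pads) lies env.hold_point_z behind it (env.hold_point_z is the distance from the TCP to the grasp point, in m); z points along the fingers, y is the line along which they close (so a half turn about z gives the same grasp; the last joint's range is limited). The gripper opens to 85 mm and grips with 20 to 120 N. Pads are 22 mm wide; open, the fingers measure 114 mm over their backs; the gripper's body (76 mm by 85 mm) begins 54 mm behind the grasp point. The pads swing forward as they close: fully open they stand 13 mm farther back than shut.
Start: joints at [1.175, 0.313, 0.046, 1.304, 0, 1.431], TCP at [0.146, 0.556, 0.209] pointing down, gripper open.
Joint ranges: [-2.76, 2.76], [-0.86, 1.69], [-1.03, 1.26], [-2.2, 2.34], [-1.47, 1.5], [-3.14, 3.14]. Speed limits (rad/s): [2.57, 2.57, 3.14, 3.14, 3.14, 3.14].

## Interface

Orientations are given as a unit quaternion [w, x, y, z].
In Python, from workcell import env gives the robot as it stands.
- The arm moves only by the tool carry_out, never from a script. Its argument "steps" is a list of rows, each a list of 3 entries, a list of its own where there are three numbers: the turn, a rotation vector about the tool's x, y, z in degrees, then the shift along the tool's x, y, z in cm, then the closure in counts, from 0 (fully open) to 255 (shut). A call has exactly 8 rows; each row is the pose to reach, as a shift and turn from the pose commanded when the call began, along the tool's axes at that moment; what a row does not reach only later rows make up. A row lasts 1/8 s, in which the tool goes at most 62.5 mm and 10.7 degrees, less where a joint would pass 70% of its speed; a pose out of reach is approached as far as the arm can. A call with a gripper value outside its range is refused whole. The fingers move at their own pace and stop on an object; "force" is the grip in N (left out, the last holds). Time passes only in rows, so rows that repeat a pose let the fingers close, or fill a call up. It gives the time, the measured TCP pose, the force, the opening and the grip force at its end, in the units of the state.
- env.get_state(): the state, without advancing time (a new reading comes with each control period).
- env.read_camera(name): name is "scene" or "top" or "wrist"; returns (picture, depth): 420x560x3 uint8, red, green, blue; 420x560 float32, m along the optical axis (not along the pixel's ray), 0 where there is no reading.
- env.get_calibration(name): a dict with "fx", "fy", "cx", "cy" (pixels), "D" ([k1, k2, p1, p2, k3] as OpenCV has them; the pictures are not rectified), "origin" and "orientation" of the camera in the world. Camera axes: x right, y up, looking along -z (the intrinsics and any distortion apply to the point x, -y, -z); pixel columns grow to the right and rows downward; lengths in m; the calibration is good to about 2 mm. A picture is of the moment at which its call begins: read the wrist's pose just before it. get_calibration takes no time and is no camera call; for the wrist camera it gives the pose at the moment of the call.
- env.hand_in(): hands the job in; it is judged then, once.
The state is a dict: "clock": time; "joint_pos": joint angles; "qvel": joint speeds; "tau": joint torques, N m; "tcp_pos": TCP position; "orientation": TCP orientation; "wrist_force": force on the tool from outside, world axes, zero at the start; "ft_torque": the same for the moment, N m; "finger_gap": finger opening in m; "grip_force": force on a finger pad.
Only numpy, scipy, OpenCV 4.12 (cv2) and the standard library are available. Lean on these libraries where they do the work, as an engineer would, in place of code of your own. Each camera call takes 0.05 s, during which the arm holds its last target. There are 200 camera calls.

## Working session

There is one attempt and no reset: what is moved stays moved. The work goes in short steps, Python scripts to look and compute and a tool call to move; the robot and the scene stay as the last step left them, time stands still between calls to the robot, and variables do not carry over. Pictures are saved under pics/ and viewed, at most 14 in all, crops included, and the job is handed in when it is done.

Besides the shell and the picture viewer there is one more tool, called after ">>>" by a JSON object that holds its "fn" and its "kwargs". carry_out: Moves the arm, as the interface text tells. Its arguments: {"type":"object","properties":{"steps":{"type":"array","items":{"type":"array"}},"force":{"type":"number"}},"required":["steps"]}

```bash
mkdir -p pics; cat > h.py <<'E'
import numpy as np, cv2
from workcell import env
from scipy.spatial.transform import Rotation as R
def rot(q): return R.from_quat([q[1],q[2],q[3],q[0]])
def snap(n,f):
    c=env.get_calibration(n); p,d=env.read_camera(n); cv2.imwrite(f'pics/{f}.png',p[:,:,::-1]); np.savez(f'pics/{f}.npz',d=d,**{k:np.array(v) for k,v in c.items()}); return p,d,c
def ray(c,u,v):
    K=np.array([[c['fx'],0,c['cx']],[0,c['fy'],c['cy']],[0,0,1]],float)
    x=cv2.undistortPoints(np.array([[[u,v]]],float),K,np.array(c['D'],float))[0,0]
    return np.array([x[0],-x[1],-1.])
def atz(c,u,v,z):
    r=rot(c['orientation']).apply(ray(c,u,v)); o=np.array(c['origin']); return o+r*(z-o[2])/r[2]
def cloud(c,d):
    K=np.array([[c['fx'],0,c['cx']],[0,c['fy'],c['cy']],[0,0,1]],float)
    v,u=np.mgrid[:420,:560]; x=cv2.undistortPoints(np.stack([u,v],-1).reshape(-1,1,2).astype(float),K,np.array(c['D'],float))[:,0]
    P=np.c_[x[:,0],-x[:,1],-np.ones(len(x))]*d.reshape(-1,1)
    return (rot(c['orientation']).apply(P)+np.array(c['origin'])).reshape(420,560,3)
E
python3 - <<'E'
from h import *
print(env.get_state(), env.hold_point_z)
for n in ['top','scene']:
    p,d,c=snap(n,n+'0'); print(n,c,(d>0).mean())
a=cv2.imread('pics/top0.png')
cv2.imwrite('pics/top0b.png',cv2.resize(a,(800,600),interpolation=cv2.INTER_CUBIC))
E
```

```text
{'clock': 0.0, 'joint_pos': array([ 1.17541148e+00,  3.14005821e-01,  4.49334598e-02,  1.30360792e+00,
       -4.13864759e-05,  1.43121110e+00]), 'qvel': array([-8.46826815e-05,  5.82252909e-04,  4.12753099e-04, -7.25983888e-04,
       -5.41761445e-04, -2.27025239e-05]), 'tau': array([ 1.84385783e-03, -4.80622959e+01,  2.98534369e+01,  1.93930801e-02,
       -2.17074989e-05,  1.86850224e-05]), 'tcp_pos': array([0.14527454, 0.55574609, 0.20828723]), 'orientation': array([-2.29013570e-04,  1.27551309e-01,  9.91831526e-01, -9.13948559e-04]), 'wrist_force': array([ 0.02353831,  0.1234393 , -0.49382202]), 'ft_torque': array([0.02275222, 0.02402463, 0.00833845]), 'grip_force': 0.0, 'finger_gap': 0.0853582913174177} 0.0187
top {'fx': 388.93886603648707, 'fy': 388.93886603648707, 'cx': 286.19902728446783, 'cy': 208.53281477385744, 'D': array([-0.09990973,  0.        ,  0.        ,  0.        ,  0.        ]), 'origin': array([ 0.41895767, -0.05820429,  0.87708611]), 'orientation': array([-0.70525885, -0.02522805,  0.03103275,  0.70782093])} 0.9961267006802721
scene {'fx': 518.5724668828317, 'fy': 518.5724668828317, 'cx': 275.4048005969528, 'cy': 212.5782790025309, 'D': array([-0.19311438,  0.        ,  0.        ,  0.        ,  0.        ]), 'origin': array([ 1.16411215, -0.02846755,  0.60980417]), 'orientation': array([0.62856696, 0.28863555, 0.30131623, 0.6563548 ])} 0.9957568027210885
```

View pics/top0b.png

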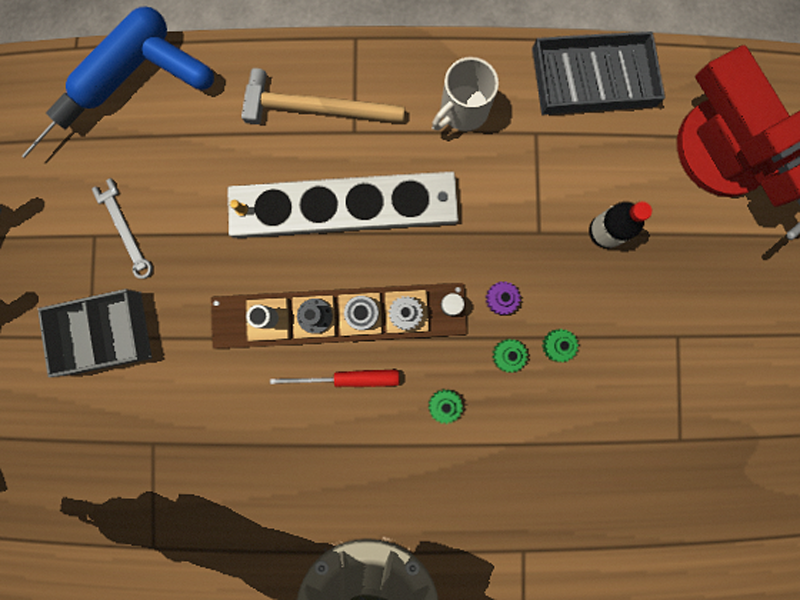

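View pics/scene0.png

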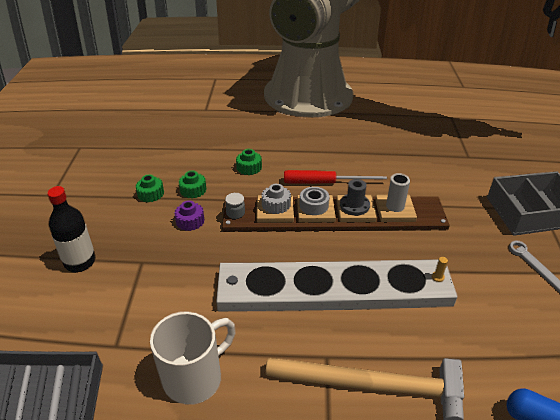

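Top view: left to right on the board are sleeve, hub, bearing and gear, at about (262,316), (316,315), (362,313), (407,313) px. The tin is at (452,303). The post is at the rack's left end (238,208), with pads at (273,207), (319,204), (365,201), (410,198). The scene view confirms the order and the post.

```bash
python3 - <<'E'
from h import *
def load(f):
    z=np.load(f'pics/{f}.npz'); return {k:z[k] for k in z.files},cv2.imread(f'pics/{f}.png')
s=.7
res={}
for n in ['top0','scene0']:
    c,im=load(n); P=cloud(c,c['d'])
    g=im.max(2)
    # pads
    m=(g<60)&(abs(P[...,2]-.024)<.008)&(abs(P[...,1])<.35)&(P[...,0]>.4)&(P[...,0]<.75)
    k,l,st,ce=cv2.connectedComponentsWithStats(m.astype(np.uint8))
    pads=[]
    for i in range(1,k):
        if st[i,4]>300:
            cs=cv2.findContours((l==i).astype(np.uint8),0,1)[0][0]
            h=cv2.convexHull(cs)[:,0]
            w=np.array([atz(c,u,v,.024)[:2] for u,v in h]); q,r=cv2.minEnclosingCircle((w*1000).astype(np.float32))
            pads.append(q); print(n,'pad',np.round(q,1),'r',round(r,1),st[i,:4],np.round(atz(c,*ce[i],.024)*1000,1))
    # parts
    for nm,(u,v),top in [('sleeve',(262,316),.084),('hub',(316,315),.072),('bearing',(362,313),.048),('gear',(407,313),.062)]:
        ct,_=load('top0'); q=atz(ct,u*s,v*s,top)[:2]
        M=(np.hypot(P[...,0]-q[0],P[...,1]-q[1])<.035)&(abs(P[...,2]-top)<.005)
        w=(P[M][:,:2]*1000).astype(np.float32)
        cc,r=cv2.minEnclosingCircle(w)
        print(n,nm,'guess',np.round(q*1000),'circ',np.round(cc,1),round(r,1),'mean',np.round(w.mean(0),1),len(w),'z',round(np.median(P[M][:,2])*1000,1))
    M=(abs(P[...,2]-.012)<.006)&(abs(P[...,1])<.35)&(P[...,0]>.25)&(P[...,0]<.48)&(g<110)
    print(n,'bench z',np.median(P[(P[...,2]<.01)&(P[...,2]>-.01)][:,2])*1000)
E
```

```text
top0 pad [643.4 -67.3] r 28.8 [275 127  25  25] [643.4 -67.4  24. ]
top0 pad [639.2   4.8] r 28.6 [242 129  26  25] [639.1   4.9  24. ]
top0 pad [635.3  76.5] r 28.6 [211 131  25  25] [635.2  76.1  24. ]
top0 pad [630.8 148.8] r 29.2 [178 133  26  25] [631.2 148.5  24. ]
top0 sleeve guess [457. 146.] circ [457.4 152.7] 16.7 mean [457.2 152.1] 207 z 84.7
top0 hub guess [459.  70.] circ [459.9  80. ] 16.0 mean [459.9  79.2] 184 z 72.4
top0 bearing guess [463.   5.] circ [464.1   6.9] 25.8 mean [463.8   6.6] 454 z 49.1
top0 gear guess [462. -62.] circ [463.7 -60. ] 12.5 mean [463.5 -59.9] 113 z 62.7
top0 bench z 0.6004292588024929
scene0 pad [632.1  77. ] r 29.4 [341 265  38  29] [633.   77.2  24. ]
scene0 pad [628.7 149.6] r 29.6 [388 265  38  28] [628.6 149.1  24. ]
scene0 pad [640.6 -66.7] r 29.4 [246 267  39  29] [641.1 -66.8  24. ]
scene0 pad [636.3   5.2] r 29.3 [294 266  38  29] [636.9   5.1  24. ]
scene0 sleeve guess [457. 146.] circ [455.1 152.7] 17.7 mean [457.8 153.1] 195 z 83.5
scene0 hub guess [459.  70.] circ [458.2  79.4] 17.2 mean [459.7  80.5] 182 z 71.6
scene0 bearing guess [463.   5.] circ [462.6   7.5] 26.9 mean [464.7   8.4] 486 z 47.8
scene0 gear guess [462. -62.] circ [461.4 -57.9] 13.5 mean [463.1 -57.7] 129 z 61.4
scene0 bench z -0.4821283698651646
```

```bash
cat >> h.py <<'E'
Q=R.from_matrix(np.array([[np.sin(np.radians(3.3)),np.cos(np.radians(3.3)),0],[np.cos(np.radians(3.3)),-0,0],[0,0,-1]]).astype(float)) if 0 else None
def want(yaw=3.3):
    a=np.radians(yaw); y=np.array([np.cos(a),np.sin(a),0]); z=np.array([0,0,-1.]); return R.from_matrix(np.c_[np.cross(y,z),y,z])
def go(*ps,yaw=3.3):
    s=env.get_state(); T=rot(s['orientation'])
    print('t',round(s['clock'],2),'tcp',np.round(s['tcp_pos']*1000,1),'gap',round(s['finger_gap']*1000,1),'F',np.round(s['wrist_force'],1))
    print('turn',np.round(np.degrees((T.inv()*want(yaw)).as_rotvec()),2))
    for p in ps: print(p,'shift cm',np.round(T.inv().apply(np.array(p)/1000-s['tcp_pos'])*100,2))
E
sed -i '/^Q=/d' h.py
python3 -c "
from h import *
go((456.8,152.6,130),(456.8,152.6,40))"
```

```text
t 0.1 tcp [145.3 555.8 208.4] gap 85.1 F [-1.   0.1  0.2]
turn [-9.000e-02  5.000e-02  7.204e+01]
(456.8, 152.6, 130) shift cm [-40.34 -31.12   7.88]
(456.8, 152.6, 40) shift cm [-40.34 -31.1   16.88]
```

>>> {"fn": "carry_out", "kwargs": {"steps": [[[0, 0, 9], [-5, -3.9, 1], 0], [[0, 0, 18], [-10, -7.8, 2], 0], [[0, 0, 28], [-15, -11.6, 3], 0], [[0, 0, 38], [-20, -15.5, 4], 0], [[0, 0, 48], [-25, -19.4, 5], 0], [[0, 0, 58], [-30, -23.2, 6], 0], [[0, 0, 66], [-35, -27.1, 7], 0], [[0, 0, 72], [-40.3, -31.1, 7.8], 0]], "force": 40}}

```text
clock: 1.1
tcp_pos: [0.4481, 0.1634, 0.1326]
orientation: [-0.0, 0.688, 0.726, -0.0]
wrist_force: [1.1, 0.7, -0.3]
finger_gap: 0.0857
grip_force: 0.0
```

```bash
python3 - <<'E'
from h import *
print(env.get_state()['joint_pos'])
go((456.8,152.6,130),(456.8,152.6,40))
p,d,c=snap('wrist','w1')
print(c['origin'],rot(c['orientation']).as_matrix().round(3).tolist())
go((456.8,152.6,130),(456.8,152.6,40))
E
```

```text
[ 1.80952995e-01  1.64642455e-01 -3.40032191e-01  1.06636680e+00
  2.80256710e-04  1.69719152e+00]
t 1.1 tcp [448.1 163.4 132.6] gap 85.7 F [ 1.1  0.7 -0.3]
turn [-0.02 -0.01 -0.17]
(456.8, 152.6, 130) shift cm [-1.13  0.81  0.25]
(456.8, 152.6, 40) shift cm [-1.13  0.81  9.25]
[0.44497332 0.24148109 0.2986218 ] [[0.999, -0.051, -0.015], [0.053, 0.951, 0.305], [-0.001, -0.306, 0.952]]
t 1.15 tcp [453.  157.9 131.8] gap 85.3 F [ 5.  -3.8 -0.1]
turn [ 0.15  0.23 -0.72]
(456.8, 152.6, 130) shift cm [-0.54  0.36  0.18]
(456.8, 152.6, 40) shift cm [-0.51  0.33  9.18]
```

View pics/w1.png

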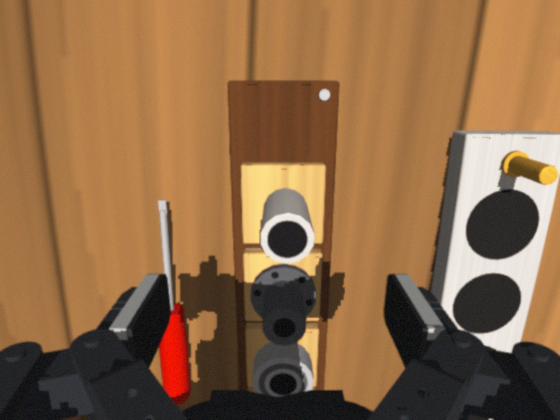

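The wrist view shows the sleeve at (287,238) px between the fingers, with the hub below it. The arm is still settling on the commanded pose, so I descend.

>>> {"fn": "carry_out", "kwargs": {"steps": [[[0, 0, 0], [0, 0, 0], 0], [[0, 0, 0], [0, 0, 2], 0], [[0, 0, 0], [0, 0, 4], 0], [[0, 0, 0], [0, 0, 6], 0], [[0, 0, 0], [0, 0, 8], 0], [[0, 0, 0], [0, 0, 9], 0], [[0, 0, 0], [0, 0, 9], 0], [[0, 0, 0], [0, 0, 9], 0]]}}

```text
clock: 2.15
tcp_pos: [0.4478, 0.1657, 0.0438]
orientation: [0.0, 0.686, 0.728, 0.0]
wrist_force: [0.3, -0.4, -0.2]
finger_gap: 0.0854
grip_force: 0.0
```

```bash
python3 - <<'E'
from h import *
p,d,c=snap('wrist','w2')
P=cloud(c,d)
for q,top,r in [((457,152.6),84,.025),((459,80),72,.025),((463.5,7),48,.032),((463,-59),62,.02)]:
    M=(np.hypot(P[...,0]-q[0]/1e3,P[...,1]-q[1]/1e3)<r)&(abs(P[...,2]-top/1e3)<.004)
    if M.sum()>20: print(q,np.round(np.array(cv2.minEnclosingCircle((P[M][:,:2]*1e3).astype(np.float32))[0]),1),M.sum(),np.round(P[M].mean(0)*1e3,1))
go((456.8,152.6,40))
E
```

```text
(457, 152.6) [455.7 152. ] 5215 [455.6 154.   85.4]
t 2.2 tcp [448.1 165.6  43.9] gap 85.5 F [0.2 0.6 0.1]
turn [ 0.08 -0.02  0.07]
(456.8, 152.6, 40) shift cm [-1.35  0.8   0.39]
```

>>> {"fn": "carry_out", "kwargs": {"steps": [[[0, 0, 0], [-0.7, 0.4, 0.2], 0], [[0, 0, 0], [-1.35, 0.75, 0.4], 0], [[0, 0, 0], [-1.35, 0.75, 0.4], 0], [[0, 0, 0], [-1.35, 0.75, 0.4], 255], [[0, 0, 0], [-1.35, 0.75, 0.4], 255], [[0, 0, 0], [-1.35, 0.75, 0.4], 255], [[0, 0, 0], [-1.35, 0.75, 0.4], 255], [[0, 0, 0], [-1.35, 0.75, 0.4], 255]], "force": 40}}

```text
clock: 3.2
tcp_pos: [0.4557, 0.1523, 0.0393]
orientation: [-0.0, 0.686, 0.727, 0.0]
wrist_force: [-1.7, 0.6, 3.6]
finger_gap: 0.0331
grip_force: 39.7
```

```bash
python3 - <<'E'
from h import *
go((456.8,152.6,70),(629.7,149.2,70),(629.7,149.2,40))
E
```

```text
t 3.2 tcp [455.7 152.3  39.3] gap 33.1 F [-1.7  0.6  3.6]
turn [ 0.   -0.01  0.05]
(456.8, 152.6, 70) shift cm [ 0.03  0.11 -3.07]
(629.7, 149.2, 70) shift cm [-1.32 17.35 -3.07]
(629.7, 149.2, 40) shift cm [-1.32 17.35 -0.07]
```

>>> {"fn": "carry_out", "kwargs": {"steps": [[[0, 0, 0], [0, 0, -1.5], 255], [[0, 0, 0], [0, 0, -3], 255], [[0, 0, 0], [-0.2, 2.5, -4], 255], [[0, 0, 0], [-0.5, 6, -4], 255], [[0, 0, 0], [-0.8, 9.5, -4], 255], [[0, 0, 0], [-1, 13, -4], 255], [[0, 0, 0], [-1.2, 16, -4], 255], [[0, 0, 0], [-1.3, 17.3, -4], 255]]}}

```text
clock: 4.2
tcp_pos: [0.6314, 0.1491, 0.0799]
orientation: [0.001, 0.686, 0.727, 0.001]
wrist_force: [-0.3, 0.8, -2.4]
finger_gap: 0.0328
grip_force: 40.3
```

```bash
python3 - <<'E'
from h import *
p,d,c=snap('wrist','w3')
P=cloud(c,d)
M=(p.max(2)<60)&(abs(P[...,2]-.024)<.006)&(P[...,0]>.58)&(P[...,0]<.7)
k,l,st,ce=cv2.connectedComponentsWithStats(M.astype(np.uint8))
for i in range(1,k):
    if st[i,4]>1500:
        h=cv2.convexHull(cv2.findContours((l==i).astype(np.uint8),0,1)[0][0])[:,0]
        q,r=cv2.minEnclosingCircle(np.array([atz(c,u,v,.024)[:2]*1e3 for u,v in h]).astype(np.float32)); print(np.round(q,1),r,st[i])
go((629.2,149.1,40))
E
```

```text
[628.9 146.9] 29.565954208374023 [ 226  173   92   77 3901]
[636.6  11.1] 27.761581420898438 [ 235  367   75   30 1503]
t 4.25 tcp [632.5 149.   79.8] gap 32.8 F [ 2.7  0.4 -2.4]
turn [ 0.17 -0.01  0.  ]
(629.2, 149.1, 40) shift cm [ 0.03 -0.34  3.98]
```

View pics/w3.png

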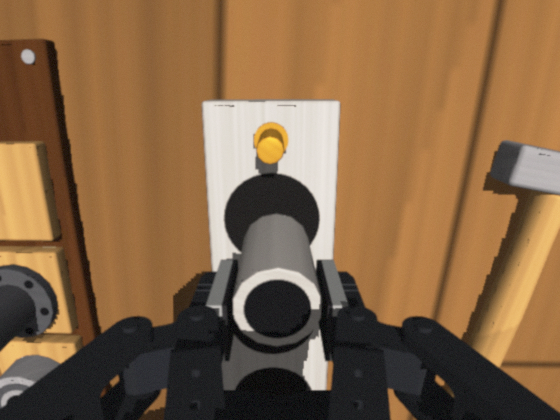

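>>> {"fn": "carry_out", "kwargs": {"steps": [[[0, 0, 0], [0, 0, 0], 255], [[0, 0, 0], [0, 0, 0], 255], [[0, 0, 0], [0, 0, 1], 255], [[0, 0, 0], [0, 0, 2], 255], [[0, 0, 0], [0, 0, 2.8], 255], [[0, 0, 0], [0, 0, 3.4], 255], [[0, 0, 0], [0, 0, 3.8], 255], [[0, 0, 0], [0, 0, 3.8], 255]]}}

```text
clock: 5.25
tcp_pos: [0.629, 0.1492, 0.0407]
orientation: [-0.0, 0.686, 0.727, -0.0]
wrist_force: [0.0, -0.4, -1.1]
finger_gap: 0.0326
grip_force: 40.3
```

```bash
python3 - <<'E'
from h import *
go((629.2,149.1,40))
E
```

```text
t 5.25 tcp [629.  149.2  40.7] gap 32.6 F [ 0.  -0.4 -1.1]
turn [-0.03 -0.    0.04]
(629.2, 149.1, 40) shift cm [-0.02  0.02  0.07]
```

>>> {"fn": "carry_out", "kwargs": {"steps": [[[0, 0, 0], [0, 0, 0.1], 255], [[0, 0, 0], [0, 0, 0.12], 255], [[0, 0, 0], [0, 0, 0.12], 0], [[0, 0, 0], [0, 0, 0.12], 0], [[0, 0, 0], [0, 0, 0.12], 0], [[0, 0, 0], [0, 0, -1], 0], [[0, 0, 0], [0, 0, -4], 0], [[0, 0, 0], [0, 0, -8], 0]]}}

```text
clock: 6.25
tcp_pos: [0.6285, 0.1492, 0.1217]
orientation: [-0.001, 0.686, 0.727, -0.001]
wrist_force: [0.5, 0.0, 0.9]
finger_gap: 0.0851
grip_force: 0.0
```

```bash
python3 - <<'E'
from h import *
go((458,79.8,110),(458,79.8,36))
E
```

```text
t 6.25 tcp [628.5 149.2 121.7] gap 85.1 F [0.5 0.  0.9]
turn [-0.09 -0.    0.04]
(458, 79.8, 110) shift cm [ -5.93 -17.43   1.2 ]
(458, 79.8, 36) shift cm [ -5.93 -17.42   8.6 ]
```

>>> {"fn": "carry_out", "kwargs": {"steps": [[[0, 0, 0], [-0.6, -2, 0], 0], [[0, 0, 0], [-1.6, -5, 0.3], 0], [[0, 0, 0], [-3, -9, 0.6], 0], [[0, 0, 0], [-4.4, -13, 1], 0], [[0, 0, 0], [-5.4, -16, 1.2], 0], [[0, 0, 0], [-5.9, -17.4, 1.2], 0], [[0, 0, 0], [-5.9, -17.4, 1.2], 0], [[0, 0, 0], [-5.9, -17.4, 1.2], 0]]}}

```text
clock: 7.25
tcp_pos: [0.4607, 0.0804, 0.1097]
orientation: [0.001, 0.686, 0.727, 0.001]
wrist_force: [0.1, -0.0, -0.3]
finger_gap: 0.0852
grip_force: 0.0
```

```bash
python3 - <<'E'
from h import *
p,d,c=snap('wrist','w4')
P=cloud(c,d)
for q,top,r in [((459,80),72,.025),((463.5,7),48,.032),((463,-59),62,.02)]:
    M=(np.hypot(P[...,0]-q[0]/1e3,P[...,1]-q[1]/1e3)<r)&(abs(P[...,2]-top/1e3)<.004)
    if M.sum()>20: print(q,np.round(np.array(cv2.minEnclosingCircle((P[M][:,:2]*1e3).astype(np.float32))),1) if 0 else cv2.minEnclosingCircle((P[M][:,:2]*1e3).astype(np.float32)),M.sum(),np.round(P[M].mean(0)*1e3,1))
go((458,79.8,110),(458,79.8,37))
E
```

```text
(459, 80) ((458.4436340332031, 78.55502319335938), 16.056278228759766) 2242 [458.4  79.6  73.4]
(463.5, 7) ((461.9504089355469, 6.7393012046813965), 26.469608306884766) 3830 [462.    8.9  49.7]
(463, -59) ((462.3511962890625, -56.78033447265625), 11.901238441467285) 304 [462.8 -50.4  61.8]
t 7.3 tcp [460.6  80.5 109.5] gap 85.0 F [-1.5 -0.5  0. ]
turn [ 0.09 -0.01  0.06]
(458, 79.8, 110) shift cm [-0.05 -0.26 -0.05]
(458, 79.8, 37) shift cm [-0.05 -0.27  7.25]
```

View pics/w4.png

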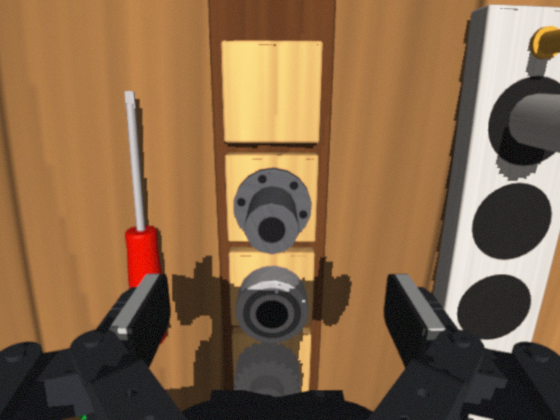

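The wrist view shows the hub at (272,230) px, between the fingers' closing line and the neighbours. The sleeve stands on the first pad (about 545,120).

>>> {"fn": "carry_out", "kwargs": {"steps": [[[0, 0, 0], [-0.1, -0.15, 1.5], 0], [[0, 0, 0], [-0.1, -0.15, 3.5], 0], [[0, 0, 0], [-0.1, -0.15, 5.5], 0], [[0, 0, 0], [-0.1, -0.15, 6.8], 0], [[0, 0, 0], [-0.1, -0.15, 7.2], 0], [[0, 0, 0], [-0.1, -0.15, 7.2], 0], [[0, 0, 0], [-0.1, -0.15, 7.2], 0], [[0, 0, 0], [-0.1, -0.15, 7.2], 0]]}}

```text
clock: 8.3
tcp_pos: [0.4581, 0.0791, 0.0377]
orientation: [0.0, 0.686, 0.727, 0.0]
wrist_force: [-0.2, -0.3, -0.5]
finger_gap: 0.0851
grip_force: 0.0
```

>>> {"fn": "carry_out", "kwargs": {"steps": [[[0, 0, 0], [0, 0, 0], 255], [[0, 0, 0], [0, 0, 0], 255], [[0, 0, 0], [0, 0, 0], 255], [[0, 0, 0], [0, 0, 0], 255], [[0, 0, 0], [0, 0, 0], 255], [[0, 0, 0], [0, 0, 0], 255], [[0, 0, 0], [0, 0, 0], 255], [[0, 0, 0], [0, 0, 0], 255]]}}

```text
clock: 9.3
tcp_pos: [0.4579, 0.0791, 0.0373]
orientation: [0.0, 0.686, 0.727, 0.0]
wrist_force: [0.8, 1.0, 4.7]
finger_gap: 0.0299
grip_force: 39.6
```

```bash
python3 - <<'E'
from h import *
go((458.2,79.2,37),(633.3,77.2,37))
E
```

```text
t 9.3 tcp [457.9  79.1  37.3] gap 29.9 F [0.8 1.  4.7]
turn [ 0.05 -0.    0.04]
(458.2, 79.2, 37) shift cm [0.   0.03 0.03]
(633.3, 77.2, 37) shift cm [-1.22 17.5   0.05]
```

>>> {"fn": "carry_out", "kwargs": {"steps": [[[0, 0, 0], [0, 0, -1.5], 255], [[0, 0, 0], [0, 0, -3], 255], [[0, 0, 0], [-0.2, 2.5, -4], 255], [[0, 0, 0], [-0.5, 6, -4], 255], [[0, 0, 0], [-0.8, 9.5, -4], 255], [[0, 0, 0], [-1, 13, -4], 255], [[0, 0, 0], [-1.2, 16, -4], 255], [[0, 0, 0], [-1.2, 17.5, -4], 255]]}}

```text
clock: 10.3
tcp_pos: [0.6334, 0.0772, 0.0753]
orientation: [-0.001, 0.686, 0.727, -0.001]
wrist_force: [0.3, 0.0, -2.3]
finger_gap: 0.0302
grip_force: 40.3
```

>>> {"fn": "carry_out", "kwargs": {"steps": [[[0, 0, 0], [0, 0, 0], 255], [[0, 0, 0], [0, 0, 0], 255], [[0, 0, 0], [0, 0, 1], 255], [[0, 0, 0], [0, 0, 2], 255], [[0, 0, 0], [0, 0, 2.8], 255], [[0, 0, 0], [0, 0, 3.4], 255], [[0, 0, 0], [0, 0, 3.8], 255], [[0, 0, 0], [0, 0, 3.8], 255]]}}

```text
clock: 11.3
tcp_pos: [0.6328, 0.0774, 0.0387]
orientation: [-0.0, 0.686, 0.727, -0.0]
wrist_force: [0.4, -0.3, -2.0]
finger_gap: 0.0301
grip_force: 40.3
```

```bash
python3 - <<'E'
from h import *
go((633.3,77.2,37.3))
E
```

```text
t 11.3 tcp [632.8  77.4  38.7] gap 30.1 F [ 0.4 -0.3 -2. ]
turn [-0.03 -0.01  0.04]
(633.3, 77.2, 37.3) shift cm [-0.02  0.05  0.14]
```

>>> {"fn": "carry_out", "kwargs": {"steps": [[[0, 0, 0], [0, 0.05, 0.1], 255], [[0, 0, 0], [0, 0.05, 0.15], 255], [[0, 0, 0], [0, 0.05, 0.15], 0], [[0, 0, 0], [0, 0.05, 0.15], 0], [[0, 0, 0], [0, 0.05, 0.15], 0], [[0, 0, 0], [0, 0.05, -1], 0], [[0, 0, 0], [0, 0.05, -4], 0], [[0, 0, 0], [0, 0.05, -7], 0]]}}

```text
clock: 12.3
tcp_pos: [0.6334, 0.0774, 0.1105]
orientation: [0.0, 0.686, 0.727, 0.0]
wrist_force: [0.5, 0.4, 0.8]
finger_gap: 0.0853
grip_force: 0.0
```

```bash
python3 - <<'E'
from h import *
go((462,7,100),(462,7,27))
E
```

```text
t 12.3 tcp [633.4  77.4 110.5] gap 85.3 F [0.5 0.4 0.8]
turn [ 0.01 -0.    0.04]
(462, 7, 100) shift cm [ -6.03 -17.52   1.05]
(462, 7, 27) shift cm [ -6.03 -17.52   8.35]
```

>>> {"fn": "carry_out", "kwargs": {"steps": [[[0, 0, 0], [-0.6, -2, 0], 0], [[0, 0, 0], [-1.6, -5, 0.3], 0], [[0, 0, 0], [-3, -9, 0.6], 0], [[0, 0, 0], [-4.4, -13, 1], 0], [[0, 0, 0], [-5.4, -16, 1], 0], [[0, 0, 0], [-6, -17.5, 1], 0], [[0, 0, 0], [-6, -17.5, 1], 0], [[0, 0, 0], [-6, -17.5, 1], 0]]}}

```text
clock: 13.3
tcp_pos: [0.4639, 0.0073, 0.0996]
orientation: [0.001, 0.686, 0.727, 0.001]
wrist_force: [1.3, -0.1, -0.2]
finger_gap: 0.0851
grip_force: 0.0
```

```bash
python3 - <<'E'
from h import *
p,d,c=snap('wrist','w5')
P=cloud(c,d)
for q,top,r in [((463,7),48,.032),((463,-59),62,.02)]:
    M=(np.hypot(P[...,0]-q[0]/1e3,P[...,1]-q[1]/1e3)<r)&(abs(P[...,2]-top/1e3)<.004)
    if M.sum()>20: print(q,cv2.minEnclosingCircle((P[M][:,:2]*1e3).astype(np.float32)),M.sum(),np.round(P[M].mean(0)*1e3,1))
go((462,7,27))
E
```

```text
(463, 7) ((462.1195068359375, 6.134675979614258), 25.993423461914062) 5164 [462.2   7.7  49.9]
(463, -59) ((461.86981201171875, -60.32177734375), 13.551413536071777) 1235 [461.9 -58.7  63.2]
t 13.35 tcp [463.8   7.4  99.4] gap 85.3 F [-0.1 -0.7  0.2]
turn [0.09 0.   0.06]
(462, 7, 27) shift cm [-0.03 -0.19  7.24]
```

View pics/w5.png

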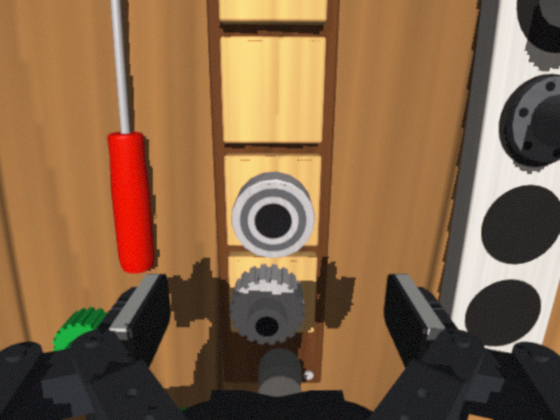

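The wrist view shows the bearing at (272,218) px, the gear at (267,305), and the hub standing on the second pad. The screwdriver and green gear are clear of the fingers.

>>> {"fn": "carry_out", "kwargs": {"steps": [[[0, 0, 0], [-0.05, -0.1, 1.5], 0], [[0, 0, 0], [-0.05, -0.1, 3.5], 0], [[0, 0, 0], [-0.05, -0.1, 5.5], 0], [[0, 0, 0], [-0.05, -0.1, 6.8], 0], [[0, 0, 0], [-0.05, -0.1, 7.3], 0], [[0, 0, 0], [-0.05, -0.1, 7.3], 0], [[0, 0, 0], [-0.05, -0.1, 7.3], 0], [[0, 0, 0], [-0.05, -0.1, 7.3], 0]]}}

```text
clock: 14.35
tcp_pos: [0.4618, 0.0067, 0.0267]
orientation: [0.001, 0.686, 0.727, 0.0]
wrist_force: [0.2, 0.2, -0.7]
finger_gap: 0.0852
grip_force: 0.0
```

>>> {"fn": "carry_out", "kwargs": {"steps": [[[0, 0, 0], [0, 0, 0], 255], [[0, 0, 0], [0, 0, 0], 255], [[0, 0, 0], [0, 0, 0], 255], [[0, 0, 0], [0, 0, 0], 255], [[0, 0, 0], [0, 0, 0], 255], [[0, 0, 0], [0, 0, 0], 255], [[0, 0, 0], [0, 0, 0], 255], [[0, 0, 0], [0, 0, 0], 255]]}}

```text
clock: 15.35
tcp_pos: [0.4612, 0.0068, 0.026]
orientation: [-0.0, 0.686, 0.727, 0.0]
wrist_force: [0.6, -0.5, -0.7]
finger_gap: 0.0001
grip_force: 0.0
```

```bash
python3 - <<'E'
from h import *
go((462.2,6.7,27),(637.5,5.3,27))
E
```

```text
t 15.35 tcp [461.2   6.8  26. ] gap 0.1 F [ 0.6 -0.5 -0.7]
turn [-0.   -0.01  0.04]
(462.2, 6.7, 27) shift cm [-0.01  0.1  -0.1 ]
(637.5, 5.3, 27) shift cm [-1.17 17.59 -0.1 ]
```

The fingers closed on nothing, so I look before moving.

```bash
python3 - <<'E'
from h import *
p,d,c=snap('scene','s2')
a=snap('wrist','w6')[0]
s=cv2.resize(p[130:330,180:480],(780,520),interpolation=cv2.INTER_CUBIC)
cv2.imwrite('pics/s2c.png',s[:,:,::-1])
E
```

```text
(no output)
```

View pics/s2c.png

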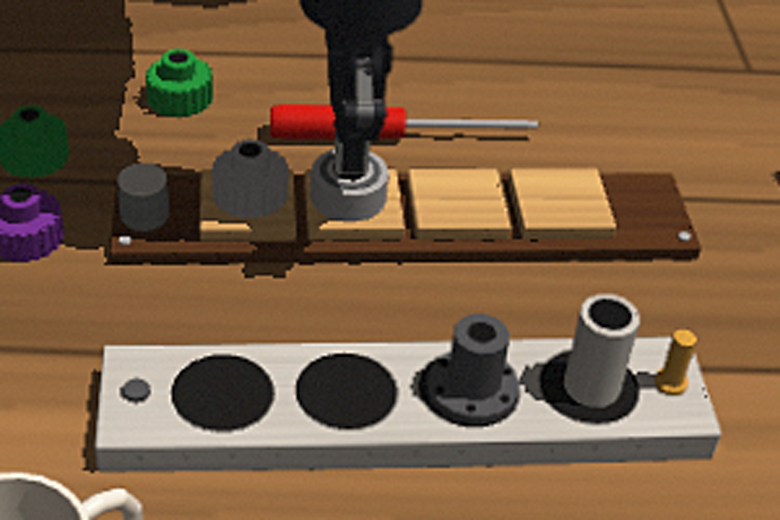

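View pics/w6.png

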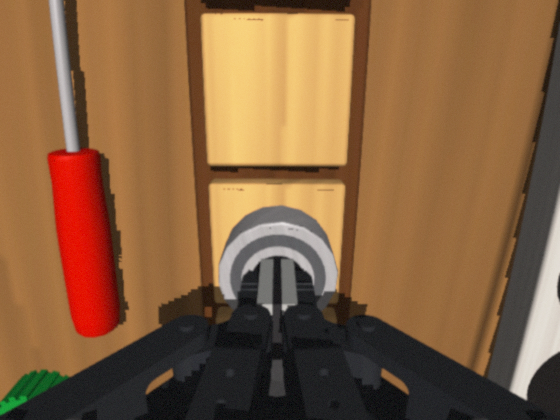

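The scene view shows the bearing still flat on its block, at about (348,187) in the crop, with the shut fingers apparently at or in its bore. The sleeve and hub stand upright on their pads. I check the geometry with depth.

```bash
python3 - <<'E'
from h import *
print(env.get_state()['finger_gap'],env.get_state()['grip_force'])
for f in ['w6','s2']:
    z=np.load(f'pics/{f}.npz'); c={k:z[k] for k in z.files}; P=cloud(c,c['d'])
    M=(np.hypot(P[...,0]-.462,P[...,1]-.0067)<.045)&(P[...,2]>.030)&(P[...,2]<.085)
    h,e=np.histogram(P[M][:,2],bins=np.arange(.03,.086,.004)); print(f,list(zip((e[:-1]*1e3).round(),h)))
    for a,b in [(.044,.053),(.054,.07)]:
        q=P[M&(P[...,2]>a)&(P[...,2]<b)]
        print(a,'x',np.round(np.percentile(q[:,0],[1,50,99])*1e3,1),'y',np.round(np.percentile(q[:,1],[1,50,99])*1e3,1))
E
```

```text
0.0001577372346382034 0.0
w6 [(np.float64(30.0), np.int64(260)), (np.float64(34.0), np.int64(267)), (np.float64(38.0), np.int64(291)), (np.float64(42.0), np.int64(302)), (np.float64(46.0), np.int64(4031)), (np.float64(50.0), np.int64(1713)), (np.float64(54.0), np.int64(192)), (np.float64(58.0), np.int64(312)), (np.float64(62.0), np.int64(359)), (np.float64(66.0), np.int64(371)), (np.float64(70.0), np.int64(410)), (np.float64(74.0), np.int64(443)), (np.float64(78.0), np.int64(426))]
0.044 x [437.8 461.8 486.7] y [-8.  17.8 31.5]
0.054 x [448.4 461.6 474.8] y [12.5 17.1 18.4]
s2 [(np.float64(30.0), np.int64(59)), (np.float64(34.0), np.int64(56)), (np.float64(38.0), np.int64(54)), (np.float64(42.0), np.int64(78)), (np.float64(46.0), np.int64(315)), (np.float64(50.0), np.int64(20)), (np.float64(54.0), np.int64(18)), (np.float64(58.0), np.int64(24)), (np.float64(62.0), np.int64(22)), (np.float64(66.0), np.int64(23)), (np.float64(70.0), np.int64(26)), (np.float64(74.0), np.int64(23)), (np.float64(78.0), np.int64(14))]
0.044 x [442.1 469.4 486.5] y [-36.9   4.5  32.6]
0.054 x [464.8 471.2 475.7] y [-1.3  8.8 19.7]
```

>>> {"fn": "carry_out", "kwargs": {"steps": [[[0, 0, 0], [0, 0, -0.3], 255], [[0, 0, 0], [0, 0, -0.6], 255], [[0, 0, 0], [0, 0, -1], 255], [[0, 0, 0], [0, 0, -1.5], 255], [[0, 0, 0], [0, 0, -2], 255], [[0, 0, 0], [0, 0, -2.7], 255], [[0, 0, 0], [0, 0, -3.4], 255], [[0, 0, 0], [0, 0, -4], 255]]}}

```text
clock: 16.45
tcp_pos: [0.4614, 0.0067, 0.0667]
orientation: [0.0, 0.686, 0.727, 0.0]
wrist_force: [-0.2, -0.7, 0.0]
finger_gap: -0.0003
grip_force: 0.0
```

```bash
python3 - <<'E'
from h import *
p,d,c=snap('wrist','w7')
P=cloud(c,d)
for q,top,r in [((463,7),48,.032),((463,-59),62,.02)]:
    M=(np.hypot(P[...,0]-q[0]/1e3,P[...,1]-q[1]/1e3)<r)&(abs(P[...,2]-top/1e3)<.005)
    if M.sum()>20: print(q,cv2.minEnclosingCircle((P[M][:,:2]*1e3).astype(np.float32)),M.sum(),np.round(P[M].mean(0)*1e3,1))
go((462.2,6.7,66))
E
```

```text
(463, 7) ((462.24530029296875, 6.636972427368164), 25.85954475402832) 5913 [462.   11.5  49.8]
(463, -59) ((466.24212646484375, -65.56233215332031), 7.982427597045898) 205 [466.2 -65.4  63.7]
t 16.5 tcp [461.9   6.7  67.3] gap -0.1 F [-1.4 -0.6  1.1]
turn [0.08 0.01 0.05]
(462.2, 6.7, 66) shift cm [0.   0.03 0.13]
```

View pics/w7.png

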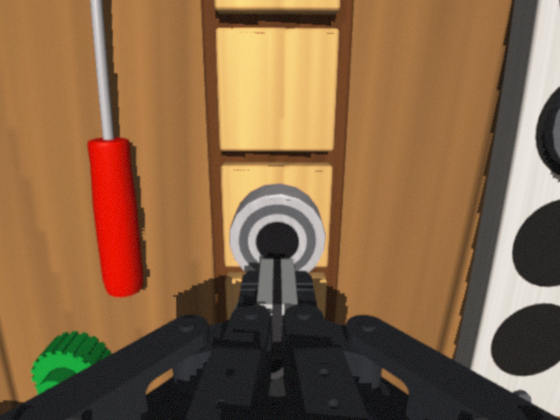

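The bearing has not moved: centre (462,6.6) mm, ring seen at (277,240) px. I check where the fingertips really are.

```bash
python3 - <<'E'
from h import *
z=np.load('pics/w7.npz'); c={k:z[k] for k in z.files}; P=cloud(c,c['d'])
for v in range(240,300,5): print(v,[np.round(P[v,u]*1e3,1).tolist() for u in (268,288)])
E
```

```text
240 [[457.7, 6.8, 50.5], [468.2, 7.1, 49.7]]
245 [[457.8, 4.1, 50.9], [468.3, 4.8, 51.0]]
250 [[458.0, 1.2, 50.7], [468.5, 2.1, 51.4]]
255 [[458.1, -1.7, 50.8], [468.8, -1.2, 50.6]]
260 [[458.2, 17.0, 94.9], [466.2, 17.8, 95.5]]
265 [[458.2, 17.4, 100.1], [466.0, 18.1, 100.6]]
270 [[458.3, 17.8, 105.0], [465.9, 18.1, 104.6]]
275 [[458.4, 17.1, 107.6], [465.9, 17.6, 107.7]]
280 [[458.5, 17.5, 112.2], [465.7, 18.1, 112.5]]
285 [[458.6, 17.7, 116.1], [465.6, 17.9, 115.7]]
290 [[458.7, 17.0, 118.2], [465.6, 17.8, 118.8]]
295 [[458.7, 16.9, 121.3], [465.5, 17.6, 121.8]]
```

The visible fingertips sit about 25 mm above the reported TCP (tip z ≈ 92 mm at TCP z = 67 mm). The fingers therefore closed above the 48 mm bearing without touching it. I will grasp with the TCP about 24 mm lower.

>>> {"fn": "carry_out", "kwargs": {"steps": [[[0, 0, 0], [0, 0.05, 0], 0], [[0, 0, 0], [0, 0.05, 0], 0], [[0, 0, 0], [0, 0.05, 0], 0], [[0, 0, 0], [0, 0.05, 1], 0], [[0, 0, 0], [0, 0.05, 2.5], 0], [[0, 0, 0], [0, 0.05, 4], 0], [[0, 0, 0], [0, 0.05, 5.2], 0], [[0, 0, 0], [0, 0.05, 5.6], 0]]}}

```text
clock: 17.5
tcp_pos: [0.4609, 0.0069, 0.0089]
orientation: [-0.001, 0.686, 0.727, -0.0]
wrist_force: [-0.4, 0.3, 0.2]
finger_gap: 0.0853
grip_force: 0.0
```

```bash
python3 - <<'E'
from h import *
p,d,c=snap('wrist','w8')
P=cloud(c,d)
go((462.2,6.6,3))
# lowest finger points: near tool column beyond |x-462|>40, y within 20 of tool
for a,b in [(.41,.427),(.497,.515)]:
    M=(P[...,0]>a)&(P[...,0]<b)&(abs(P[...,1]-.0067)<.015)&(P[...,2]>.018)&(P[...,2]<.1)
    print(M.sum(), np.round(np.percentile(P[M],[1,5,50],axis=0)*1e3,1).tolist() if M.sum() else '')
E
```

```text
t 17.55 tcp [461.    6.9   9. ] gap 85.8 F [-0.4 -0.3 -0. ]
turn [-0.09 -0.03  0.04]
(462.2, 6.6, 3) shift cm [-0.03  0.12  0.6 ]
5113 [[410.2, -5.8, 47.2], [411.0, -3.4, 51.3], [418.3, 14.5, 77.3]]
5143 [[500.0, -1.0, 47.0], [503.3, 1.8, 51.1], [505.1, 18.1, 75.9]]
```

View pics/w8.png

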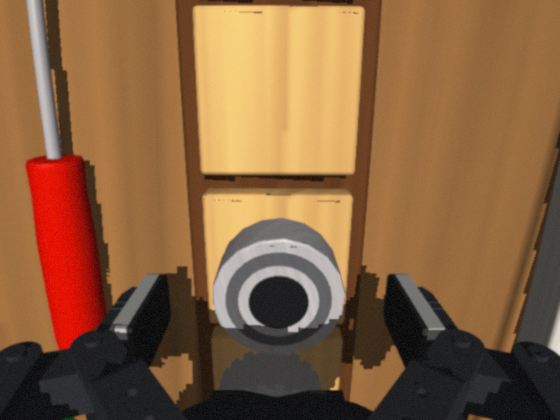

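The wrist view shows the bearing at (280,295) px between the open fingers. Their tips read z ≈ 46 mm, which matches the 25 mm offset plus the 13 mm setback. I lower 7 mm more and close.

>>> {"fn": "carry_out", "kwargs": {"steps": [[[0, 0, 0], [0, 0.05, 0.3], 0], [[0, 0, 0], [0, 0.05, 0.6], 0], [[0, 0, 0], [0, 0.05, 0.7], 0], [[0, 0, 0], [0, 0.05, 0.7], 0], [[0, 0, 0], [0, 0.05, 0.7], 200], [[0, 0, 0], [0, 0.05, 0.7], 200], [[0, 0, 0], [0, 0.05, 0.7], 200], [[0, 0, 0], [0, 0.05, 0.7], 200]]}}

```text
clock: 18.55
tcp_pos: [0.4624, 0.0068, 0.0035]
orientation: [0.0, 0.686, 0.727, 0.0]
wrist_force: [-1.0, -0.3, 4.8]
finger_gap: 0.0507
grip_force: 41.4
```

```bash
python3 - <<'E'
from h import *
print(env.get_state()['grip_force'])
go((462.2,6.6,3),(637.5,5.3,3))
E
```

```text
41.36502206325531
t 18.55 tcp [462.4   6.8   3.5] gap 50.7 F [-1.  -0.3  4.8]
turn [0.02 0.   0.04]
(462.2, 6.6, 3) shift cm [-0.02 -0.02  0.05]
(637.5, 5.3, 3) shift cm [-1.17 17.48  0.05]
```

>>> {"fn": "carry_out", "kwargs": {"steps": [[[0, 0, 0], [0, 0, -1.5], 255], [[0, 0, 0], [0, 0, -3], 255], [[0, 0, 0], [-0.2, 2.5, -4], 255], [[0, 0, 0], [-0.5, 6, -4], 255], [[0, 0, 0], [-0.8, 9.5, -4], 255], [[0, 0, 0], [-1, 13, -4], 255], [[0, 0, 0], [-1.2, 16, -4], 255], [[0, 0, 0], [-1.2, 17.5, -4], 255]]}}

```text
clock: 19.55
tcp_pos: [0.6389, 0.0049, 0.0419]
orientation: [-0.0, 0.686, 0.727, -0.0]
wrist_force: [-0.2, 0.3, -2.4]
finger_gap: 0.0505
grip_force: 42.4
```

>>> {"fn": "carry_out", "kwargs": {"steps": [[[0, 0, 0], [0, 0, 0], 255], [[0, 0, 0], [0, 0, 0], 255], [[0, 0, 0], [0, 0, 1], 255], [[0, 0, 0], [0, 0, 2], 255], [[0, 0, 0], [0, 0, 2.8], 255], [[0, 0, 0], [0, 0, 3.4], 255], [[0, 0, 0], [0, 0, 3.8], 255], [[0, 0, 0], [0, 0, 3.8], 255]]}}

```text
clock: 20.55
tcp_pos: [0.6375, 0.0051, 0.0047]
orientation: [-0.0, 0.686, 0.727, -0.0]
wrist_force: [0.3, 0.8, -2.5]
finger_gap: 0.0508
grip_force: 42.4
```

```bash
python3 - <<'E'
from h import *
go((637.5,5.3,3.3))
E
```

```text
t 20.55 tcp [637.5   5.1   4.7] gap 50.8 F [ 0.3  0.8 -2.5]
turn [-0.03 -0.01  0.05]
(637.5, 5.3, 3.3) shift cm [0.02 0.   0.14]
```

>>> {"fn": "carry_out", "kwargs": {"steps": [[[0, 0, 0], [0, 0, 0.1], 255], [[0, 0, 0], [0, 0, 0.15], 255], [[0, 0, 0], [0, 0, 0.15], 0], [[0, 0, 0], [0, 0, 0.15], 0], [[0, 0, 0], [0, 0, 0.15], 0], [[0, 0, 0], [0, 0, -1.5], 0], [[0, 0, 0], [0, 0, -4.5], 0], [[0, 0, 0], [0, 0, -8], 0]]}}

```text
clock: 21.55
tcp_pos: [0.6375, 0.0051, 0.0866]
orientation: [-0.0, 0.686, 0.727, -0.0]
wrist_force: [0.5, 0.3, 0.5]
finger_gap: 0.0856
grip_force: 0.0
```

```bash
python3 - <<'E'
from h import *
go((462,-59.2,75))
E
```

```text
t 21.55 tcp [637.5   5.1  86.6] gap 85.6 F [0.5 0.3 0.5]
turn [-0.01 -0.01  0.04]
(462, -59.2, 75) shift cm [ -5.39 -17.89   1.17]
```

>>> {"fn": "carry_out", "kwargs": {"steps": [[[0, 0, 0], [-0.5, -2, 0], 0], [[0, 0, 0], [-1.5, -5, 0.3], 0], [[0, 0, 0], [-2.7, -9, 0.6], 0], [[0, 0, 0], [-4, -13, 1], 0], [[0, 0, 0], [-4.9, -16, 1.2], 0], [[0, 0, 0], [-5.4, -17.9, 1.2], 0], [[0, 0, 0], [-5.4, -17.9, 1.2], 0], [[0, 0, 0], [-5.4, -17.9, 1.2], 0]]}}

```text
clock: 22.55
tcp_pos: [0.4635, -0.0595, 0.0741]
orientation: [0.001, 0.686, 0.727, 0.001]
wrist_force: [0.6, -0.6, 0.9]
finger_gap: 0.0852
grip_force: 0.0
```

```bash
python3 - <<'E'
from h import *
p,d,c=snap('wrist','w9')
P=cloud(c,d)
for q,top,r in [((463,-59),62,.02),((462,-59),48,.032)]:
    M=(np.hypot(P[...,0]-q[0]/1e3,P[...,1]-q[1]/1e3)<r)&(abs(P[...,2]-top/1e3)<.005)
    if M.sum()>20: print(q,cv2.minEnclosingCircle((P[M][:,:2]*1e3).astype(np.float32)),M.sum(),np.round(P[M].mean(0)*1e3,1))
go((462,-59.2,3))
E
```

```text
(463, -59) ((462.201904296875, -60.30024337768555), 12.944785118103027) 1889 [462.  -59.1  63.3]
(462, -59) ((461.92596435546875, -60.617408752441406), 25.818239212036133) 4044 [461.9 -56.1  49.1]
t 22.6 tcp [463.5 -59.4  73.8] gap 85.4 F [0.6 0.2 0.2]
turn [0.11 0.03 0.06]
(462, -59.2, 3) shift cm [ 0.03 -0.17  7.08]
```

View pics/w9.png

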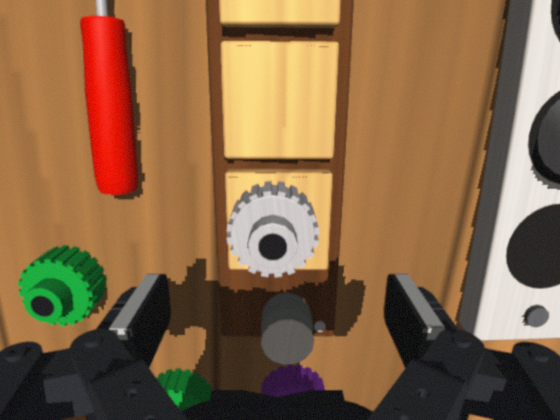

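The wrist view shows the gear at (272,230) px between the fingers. The tin, green and purple gears are clear.

>>> {"fn": "carry_out", "kwargs": {"steps": [[[0, 0, 0], [-0.05, -0.05, 1.5], 0], [[0, 0, 0], [-0.05, -0.05, 3.5], 0], [[0, 0, 0], [-0.05, -0.05, 5.3], 0], [[0, 0, 0], [-0.05, -0.05, 6.5], 0], [[0, 0, 0], [-0.05, -0.05, 7.1], 0], [[0, 0, 0], [-0.05, -0.05, 7.1], 0], [[0, 0, 0], [-0.05, -0.05, 7.1], 0], [[0, 0, 0], [-0.05, -0.05, 7.1], 0]]}}

```text
clock: 23.6
tcp_pos: [0.4622, -0.06, 0.0026]
orientation: [0.0, 0.686, 0.727, 0.0]
wrist_force: [-0.4, 1.1, 0.2]
finger_gap: 0.0856
grip_force: 0.0
```

>>> {"fn": "carry_out", "kwargs": {"steps": [[[0, 0, 0], [0, 0, 0], 200], [[0, 0, 0], [0, 0, 0], 200], [[0, 0, 0], [0, 0, 0], 200], [[0, 0, 0], [0, 0, 0], 200], [[0, 0, 0], [0, 0, 0], 200], [[0, 0, 0], [0, 0, 0], 200], [[0, 0, 0], [0, 0, 0], 200], [[0, 0, 0], [0, 0, 0], 200]]}}

```text
clock: 24.6
tcp_pos: [0.4617, -0.0599, 0.0025]
orientation: [0.0, 0.686, 0.727, 0.0]
wrist_force: [-1.5, 0.4, 5.4]
finger_gap: 0.0458
grip_force: 40.8
```

```bash
python3 - <<'E'
from h import *
print(env.get_state()['grip_force'])
go((462,-60,3),(641.7,-66.6,3))
E
```

```text
40.76959311962128
t 24.6 tcp [461.7 -59.9   2.5] gap 45.8 F [-1.5  0.4  5.4]
turn [0.01 0.01 0.04]
(462, -60, 3) shift cm [-0.01  0.03 -0.05]
(641.7, -66.6, 3) shift cm [-1.72 17.93 -0.05]
```

>>> {"fn": "carry_out", "kwargs": {"steps": [[[0, 0, 0], [0, 0, -1.5], 255], [[0, 0, 0], [0, 0, -3], 255], [[0, 0, 0], [-0.2, 2.5, -4], 255], [[0, 0, 0], [-0.6, 6, -4], 255], [[0, 0, 0], [-1, 9.5, -4], 255], [[0, 0, 0], [-1.3, 13, -4], 255], [[0, 0, 0], [-1.6, 16, -4], 255], [[0, 0, 0], [-1.7, 17.9, -4], 255]]}}

```text
clock: 25.6
tcp_pos: [0.6423, -0.0664, 0.041]
orientation: [-0.0, 0.686, 0.727, -0.0]
wrist_force: [0.0, 0.6, -2.2]
finger_gap: 0.0456
grip_force: 41.6
```

>>> {"fn": "carry_out", "kwargs": {"steps": [[[0, 0, 0], [0, 0, 0], 255], [[0, 0, 0], [0, 0, 0], 255], [[0, 0, 0], [0, 0, 1], 255], [[0, 0, 0], [0, 0, 2], 255], [[0, 0, 0], [0, 0, 2.8], 255], [[0, 0, 0], [0, 0, 3.4], 255], [[0, 0, 0], [0, 0, 3.8], 255], [[0, 0, 0], [0, 0, 3.8], 255]]}}

```text
clock: 26.6
tcp_pos: [0.6412, -0.0663, 0.0037]
orientation: [-0.0, 0.686, 0.727, -0.0]
wrist_force: [-0.6, 1.0, -1.9]
finger_gap: 0.0457
grip_force: 41.7
```

```bash
python3 - <<'E'
from h import *
go((641.7,-66.6,2.5))
E
```

```text
t 26.6 tcp [641.2 -66.3   3.7] gap 45.7 F [-0.6  1.  -1.9]
turn [-0.03 -0.01  0.04]
(641.7, -66.6, 2.5) shift cm [-0.03  0.05  0.12]
```

>>> {"fn": "carry_out", "kwargs": {"steps": [[[0, 0, 0], [0, 0.05, 0.1], 255], [[0, 0, 0], [0, 0.05, 0.15], 255], [[0, 0, 0], [0, 0.05, 0.15], 0], [[0, 0, 0], [0, 0.05, 0.15], 0], [[0, 0, 0], [0, 0.05, 0.15], 0], [[0, 0, 0], [0, 0.05, -2], 0], [[0, 0, 0], [0, 0.05, -6], 0], [[0, 0, 0], [0, 0.05, -12], 0]]}}

```text
clock: 27.6
tcp_pos: [0.6403, -0.066, 0.1233]
orientation: [-0.002, 0.686, 0.727, -0.001]
wrist_force: [1.0, -0.3, -0.1]
finger_gap: 0.0854
grip_force: 0.0
```

>>> {"fn": "carry_out", "kwargs": {"steps": [[[0, 0, 0], [-1, -4, -1], 0], [[0, 0, 0], [-2, -8, -2], 0], [[0, 0, 0], [-4, -12, -3], 0], [[0, 0, 0], [-6, -16, -3], 0], [[0, 0, 0], [-9, -18, -3], 0], [[0, 0, 0], [-12, -18, -3], 0], [[0, 0, 0], [-14, -18, -3], 0], [[0, 0, 0], [-14, -18, -3], 0]]}}

```text
clock: 28.6
tcp_pos: [0.4706, -0.2178, 0.154]
orientation: [0.0, 0.687, 0.727, 0.0]
wrist_force: [-0.7, 0.6, 0.0]
finger_gap: 0.0854
grip_force: 0.0
```

```bash
python3 - <<'E'
from h import *
for n in ['top','scene']:
    p,d,c=snap(n,n+'9'); P=cloud(c,d)
    for nm,q,top,r in [('sleeve',(629.2,149.1),84,.03),('hub',(633.3,77.2),72,.03),('bearing',(637.5,5.3),48,.035),('gear',(641.7,-66.6),62,.025)]:
        M=(np.hypot(P[...,0]-q[0]/1e3,P[...,1]-q[1]/1e3)<r)&(abs(P[...,2]-top/1e3)<.005)
        if M.sum()>10: print(n,nm,np.round(cv2.minEnclosingCircle((P[M][:,:2]*1e3).astype(np.float32))[0],1),np.round(P[M].mean(0)*1e3,1))
a=cv2.imread('pics/top9.png')[100:190,130:350]; b=cv2.imread('pics/scene9.png')[190:330,190:480]
cv2.imwrite('pics/fin.png',np.vstack([cv2.resize(a,(700,286),interpolation=2),cv2.resize(b,(700,313),interpolation=2)]))
go((500,-100,200))
E
```

```text
top sleeve [630.7 149.2] [629.8 148.3  85. ]
top hub [635.6  77.8] [635.3  77.8  72.9]
top bearing [640.5   5.1] [639.9   4.8  49.2]
top gear [644.9 -66.7] [644.4 -66.4  62.8]
scene sleeve [628.3 150.5] [630.8 150.   83.2]
scene hub [634.3  78.2] [635.7  78.1  71. ]
scene bearing [637.9   6.9] [640.1   6.7  47.7]
scene gear [642.  -64.6] [643.5 -64.6  61.2]
t 28.7 tcp [ 470.2 -216.2  153.8] gap 85.1 F [-0.6  0.6  0. ]
turn [-0.03 -0.05  0.04]
(500, -100, 200) shift cm [11.43  3.65 -4.61]
```

View pics/fin.png

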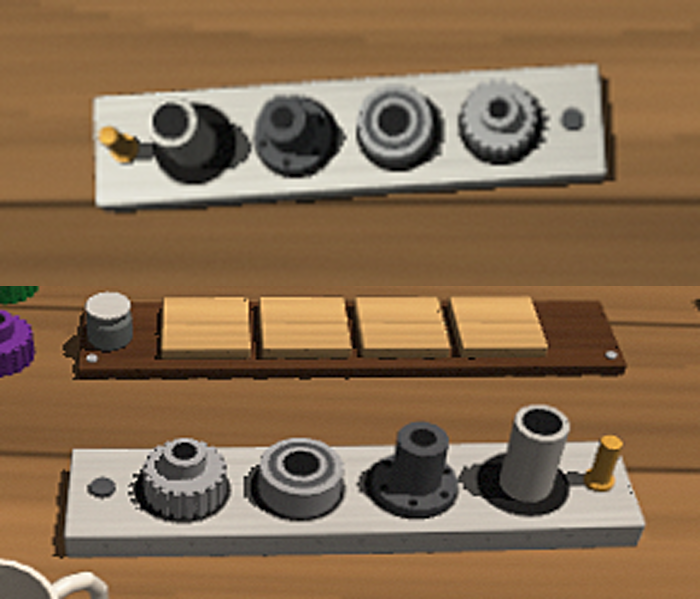

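The final pictures show all four parts upright on their pads. From the post the order is sleeve, hub, bearing, gear. Each is within about 2 mm of its pad centre, and the robot is clear.

```bash
python3 -c "
from h import *
print(env.hand_in())"
```

```text
the job is handed in; nothing more can be done
None
```

I handed the job in at about 29 s: the sleeve, hub, bearing and gear stand upright on the rack in that order from the brass post, each within about 2–2.5 mm of its pad centre by camera.

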